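# Set the three-rocker code on the kitchen light receiver

### The arm

A 6-joint arm with a two-finger parallel gripper is mounted at the origin on a cart in front of the work surface, level with it; the furniture and walls round the work are solid. World frame = base frame: x ahead of the robot, y to its left, z up, the work surface at z = 0. Lengths are in m, angles in rad, forces in N, time in s.
With the tool pointing down it reaches from about 0.35 to 0.975 m from the base axis. Payload 4.9 kg.
Tool frame: the origin (TCP) lies at the very end of the fingers, on their centre line; the grasp point (between the pads) lies 19 mm behind it; z points along the fingers, y is the line along which they close (so a half turn about z gives the same grasp; the last joint's range is limited). The gripper opens to 85 mm and grips with 20 to 120 N. Pads are 22 mm wide; open, the fingers measure 114 mm over their backs; the gripper's body (76 mm by 85 mm) begins 54 mm behind the grasp point. The pads swing forward as they close: fully open they stand 13 mm farther back than shut.
Start: joints at [-0.119, 0.053, 1.613, -0, 1.476, -0.119], TCP at [0.625, 0, 0.231] pointing down, gripper open.
Joint ranges: [-3.01, 3.01], [-1.01, 2.22], [0.06, 2.58], [-1.02, 4.17], [0.09, 2.62], [-3.14, 3.14]. Speed limits (rad/s): [2.57, 2.57, 3.14, 3.14, 3.14, 3.14].

### API

Orientations are given as a rotation vector (axis times angle).
In Python, from station import get_obs, get_image, finish_job gives the robot as it stands. The module is installed in compiled form; this text tells all that it offers.
- The arm moves only by the tool carry_out, never from a script. Its argument "rows" is a list of rows, each a list of 7 numbers: the turn, a rotation vector about the tool's x, y, z as a fraction of full scale, then the shift along the tool's x, y, z as a fraction of full scale, then the closure, from -1 (fully open) to 1 (shut). A call has 1 to 5 rows; each row is the pose to reach, as a shift and turn from the pose commanded when the call began, along the tool's axes at that moment, turning the shorter way round; what a row does not reach only later rows make up. Full scale, the value 1, is 300 mm for a shift and pi rad for a turn. A row lasts 1/10 s, in which the tool goes at most 50 mm and 8.59 degrees, less where a joint would pass 70% of its speed; a pose out of reach is approached as far as the arm can. A call with a number of a shift or a turn outside -1 to 1 is refused whole. A call with a gripper value outside its range is refused whole. The fingers move at their own pace and stop on an object; "force" is the grip in N (left out, the last holds). Time passes only in rows, so rows that repeat a pose let the fingers close. It gives the time, the measured TCP pose, the force, the opening and the grip force at its end, in the units of the state.
- get_obs(): the state, without advancing time (a new reading comes with each control period).
- get_image(name): name is "scene" or "side" or "wrist"; returns a dict with "img" (400x640x3 uint8, blue, green, red), "mtx" (3x3 intrinsics, pixels), "R" (3x3) and "t" (3): a world point X has camera coordinates R X + t. Camera axes: x right, y down, z forward; pixel columns grow to the right and rows downward; lengths in m; the calibration is good to about 2 mm. A picture is of the moment at which its call begins. There is no depth.
- finish_job(): hands the job in; it is judged then, once.
The state is a dict: "t": time; "q": joint angles; "dq": joint speeds; "effort": joint torques, N m; "tool_pos": TCP position; "tool_rot": TCP orientation; "contact_force": force on the tool from outside, world axes, zero at the start; "wrist_torque": the same for the moment, N m; "opening": finger opening in m; "grip_force": force on a finger pad.
Only numpy, scipy, OpenCV 4.12 (cv2) and the standard library are available. Lean on these libraries where they do the work, as an engineer would, in place of code of your own. Each camera call takes 0.05 s, during which the arm holds its last target. There are 200 camera calls.

### The job

The receiver for the cupboard lights needs a new code: on the grey switch box with three rockers, set the switches from left to right (as seen by the robot) to on, on, off. A rocker is on when its far end, next to the short black bar on the box, is pressed fully down, and off when its near end is fully down; the box with only two rockers is not the one.

Things in the scene. Friction and masses are not known exactly. Their poses are not given: they have to be found in the camera images.
- bank: Fixed grey switch box, three white rockers in a row, 100 (x) x 176 (y) x 30 mm high to its deck. Origin: centre of its underside; x to its far long side, y to its left end, z up; turned at most 0.3 rad. Rocker middles at x 0, y +52 (left), 0, -52 mm (right). A like box with only two rockers, 124 mm long, stands beside it to the left or right; mug, tin and timer stand farther back.
- bank_1 (a joint): Left rocker, 50 mm (x) x 26 mm (y); angle in rad: +0.22 fully on (far end down), -0.22 fully off (near end down). Starts off. Pivot along y at its middle, 32 mm above the worktop. Its top is a shallow V: the half that is down lies level 42 mm above the worktop, the outer edge of the raised half about 53 mm.
- bank_2 (a joint): Middle rocker, same size and values. Starts on. To flip a rocker, press closed fingertips straight down on its raised half, about 18 mm (along x) from its middle, until they are 42 mm above the worktop: about 4 N, then a hard stop.
- bank_3 (a joint): Right rocker, same size and values. Starts on. A rocker has no spring: it stays at whatever angle it is left.

How it is judged:
By the outcome, as a careful person would: the job done as asked, in the order asked, and still so for the second after the job is handed in, with the robot touching nothing.
It also fails if it takes over 34 s, if anything falls off the work surface, if the arm or the gripper's body presses on something with over 40 N, if the wrist force passes 120 N, or if a joint passes its speed limit or range.

## Working session

There is one attempt and no reset: what is moved stays moved. The work goes in short steps, Python scripts to look and compute and a tool call to move; the robot and the scene stay as the last step left them, time stands still between calls to the robot, and variables do not carry over. Pictures are saved under pics/ and viewed, at most 10 in all, crops included, and the job is handed in when it is done.

Besides the shell and the picture viewer there is one more tool, called after "Emit:" by a JSON object that holds its "name" and its "arguments". carry_out: Moves the arm, as the interface text tells. Shift numbers are shares of 300 mm and turn numbers shares of pi rad, none past 1 either way. Its arguments: {"type":"object","properties":{"rows":{"type":"array"},"force":{"type":"number"}},"required":["rows"]}

```bash
mkdir -p pics; python3 - <<'E'
from station import *
import cv2
o=get_obs();print(o['t'],o['tool_pos'],o['tool_rot'])
for n in('scene','wrist'):
    d=get_image(n);cv2.imwrite(f'pics/{n}0.png',d['img']);print(n,d['mtx'].tolist(),d['R'].tolist(),d['t'])
E
```

```text
0.0 [6.24399093e-01 8.02357433e-05 2.30078564e-01] [-2.22030551e+00 -2.22037015e+00  1.94344759e-03]
scene [[430.8553270555582, 0.0, 316.7463879427639], [0.0, 430.8553270555582, 195.93027964401443], [0.0, 0.0, 1.0]] [[0.8599288025519906, -0.5097260547546977, -0.026491576882291357], [-0.25047824063101826, -0.3762059824572986, -0.89203683204996], [0.44472812538885936, 0.7737237283860111, -0.45118564540614675]] [-0.35460285  0.20590415  0.5620813 ]
wrist [[319.02825038820845, 0.0, 316.0465063671121], [0.0, 319.02825038820845, 206.26632140906807], [0.0, 0.0, 1.0]] [[0.9999993107189884, -0.0004012710593800283, -0.001103423348643045], [-8.703637997582325e-05, -0.9625350809312845, 0.2711571691865725], [-0.0011708912067255682, -0.2711568862451106, -0.96253445239931]] [-0.62521631 -0.03573869  0.37710755]
```

View pics/scene0.png

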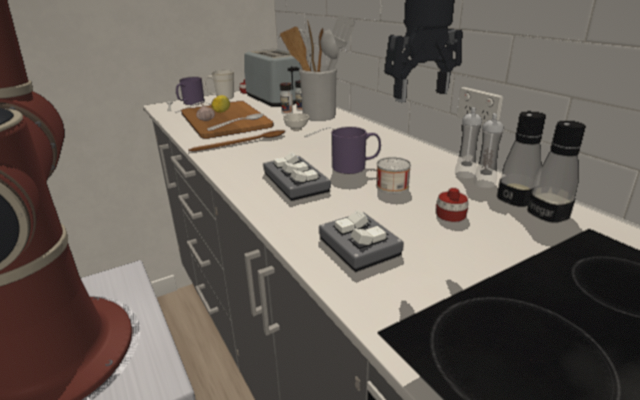

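View pics/wrist0.png

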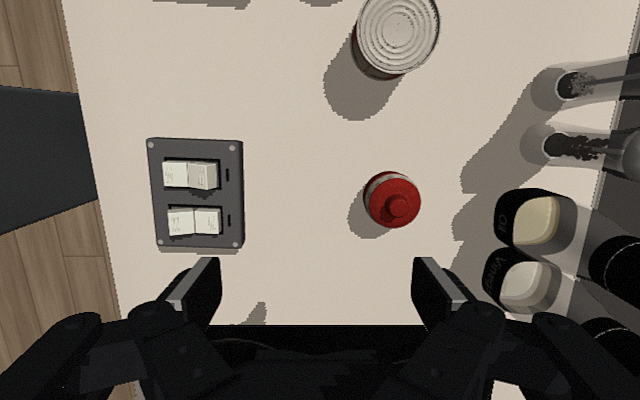

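The scene shows the two-rocker box at the near right (361,240) and another box at (297,177). The wrist view has only the two-rocker box, so the bank lies to the left. I'll locate it roughly and crop it.

```bash
cat > h.py <<'E'
import numpy as np
def ray(d,u,v,z):
    R=np.array(d['R']);t=np.array(d['t']);c=-R.T@t
    r=R.T@np.linalg.inv(d['mtx'])@[u,v,1]
    return c+r*(z-c[2])/r[2]
E
python3 - <<'E'
from station import *
from h import *
import cv2
d=get_image('scene')
for p in((297,175),(361,238)):print(ray(d,*p,.03))
cv2.imwrite('pics/c1.png',cv2.resize(d['img'][140:210,250:345],None,fx=8,fy=8,interpolation=cv2.INTER_CUBIC))
E
```

```text
[0.51503103 0.25962255 0.03      ]
[ 0.48058    -0.03466913  0.03      ]
```

View pics/c1.png

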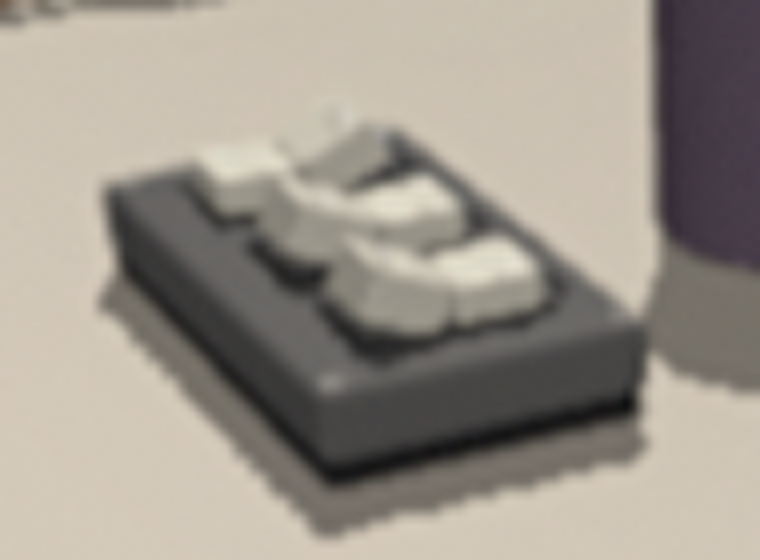

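Confirmed: this one has three rockers and is at about (0.515, 0.26), with left off, middle and right on. I'll move over it with the gripper closing.

Emit:
{"name": "carry_out", "arguments": {"rows": [[0,0,0,0.53,-0.37,0,1],[0,0,0,0.53,-0.37,0,1],[0,0,0,0.53,-0.37,0,1],[0,0,0,0.53,-0.37,0,1],[0,0,0,0.53,-0.37,0,1]], "force": 40}}

```text
t: 0.65
tool_pos: [0.5112, 0.1625, 0.231]
tool_rot: [-2.214, -2.226, -0.0]
contact_force: [1.2, -1.8, 0.5]
opening: 0.0124
grip_force: 0.0
```

Emit:
{"name": "carry_out", "arguments": {"rows": [[0,0,0,0,0,0,1],[0,0,0,0,0,0,1],[0,0,0,0,0,0,1]]}}

```text
t: 0.95
tool_pos: [0.5146, 0.158, 0.2312]
tool_rot: [2.223, 2.22, -0.001]
contact_force: [0.5, 0.6, -1.6]
opening: 0.0003
grip_force: 0.0
```

```bash
python3 - <<'E'
from station import *
import cv2,pickle
o=get_obs();print(o['t'],o['tool_pos'],o['tool_rot'],o['opening'])
d=get_image('wrist');pickle.dump(d,open('w1.pkl','wb'));cv2.imwrite('pics/w1.png',d['img'])
E
```

```text
0.95 [0.51460321 0.15801767 0.23116556] [ 2.22330441e+00  2.21955446e+00 -5.06288515e-04] 0.0002980644934604011
```

View pics/w1.png

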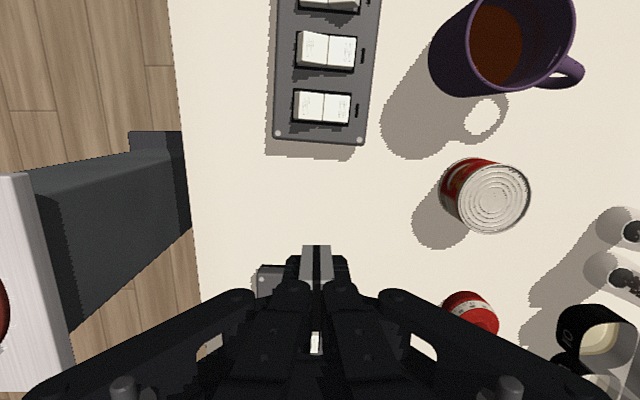

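The bank is at the top (275–380, 0–145), with the middle rocker at (326,50) and the right at (322,108). I'll move 90 mm further left to see it all.

Emit:
{"name": "carry_out", "arguments": {"rows": [[0,0,0,0.3,0,0,1],[0,0,0,0.3,0,0,1],[0,0,0,0.3,0,0,1],[0,0,0,0.3,0,0,1]]}}

```text
t: 1.4
tool_pos: [0.5143, 0.2489, 0.231]
tool_rot: [2.221, 2.222, -0.001]
contact_force: [0.9, -0.4, -0.1]
opening: 0.0001
grip_force: 0.0
```

```bash
python3 - <<'E'
from station import *
import cv2,pickle
o=get_obs();print(o['t'],o['tool_pos'],o['tool_rot'],o['opening'])
d=get_image('wrist');pickle.dump(d,open('w2.pkl','wb'));cv2.imwrite('pics/w2.png',cv2.resize(d['img'][0:280,180:580],None,fx=2,fy=2,interpolation=cv2.INTER_CUBIC))
E
```

```text
1.4 [0.51433972 0.24887579 0.23097322] [ 2.22101992e+00  2.22174833e+00 -1.41811639e-03] 0.00011110808281559003
```

View pics/w2.png

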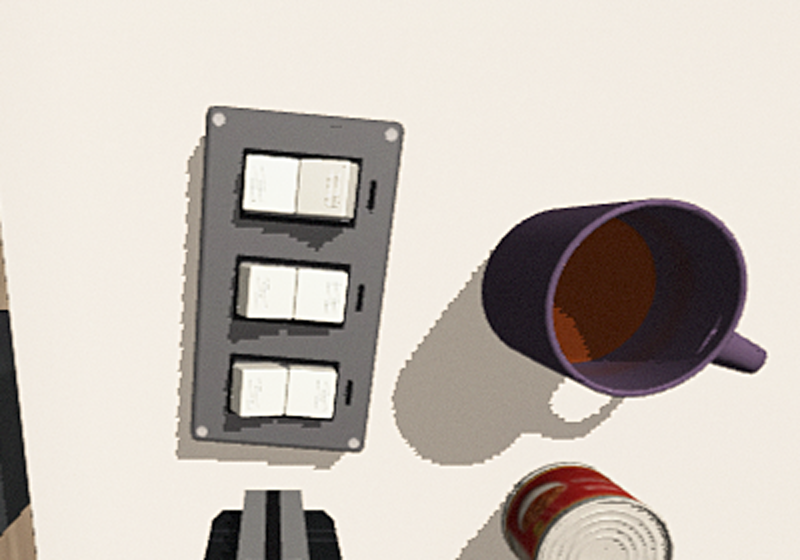

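All three rockers are visible. Deck corners in the crop are (207,107), (404,125), (360,451) and (191,438). The left rocker is off and the others are on.

```bash
python3 - <<'E'
from h import *
import pickle
d=pickle.load(open('w2.pkl','rb'))
f=lambda p,z:ray(d,p[0]/2+180,p[1]/2,z)
C=[f(p,.03) for p in((207,107),(404,125),(360,451),(191,438))]
# fit rigid: box (x,y): TL=(-50,88) TR=(50,88) BR=(50,-88) BL=(-50,-88)
B=np.array([(-.05,.088),(.05,.088),(.05,-.088),(-.05,-.088)]);P=np.array(C)[:,:2]
m=P.mean(0);Q=P-m
th=np.arctan2((B[:,0]*Q[:,1]-B[:,1]*Q[:,0]).sum(),(B*Q).sum());c,s=np.cos(th),np.sin(th);R=np.array([[c,-s],[s,c]])
print(m,th,'res mm',1e3*(Q-B@R.T))
for n,p in(('L',(.018,.052)),('M',(-.018,0)),('R',(-.018,-.052)),('R+',(.018,-.052))):print(n,m+R@p)
# cross-check rocker middle creases (z~.042)
for n,y,p in(('L',.052,(297,187)),('M',0,(295,292)),('R',-.052,(286,391))):print(n,f(p,.042)[:2],m+R@[0,y])
print('mug rim',f((547,300),.095),f((655,200),.095),'mug base left',f((483,280),.05))
E
```

```text
[0.52485386 0.28620059] -0.08452878948779208 res mm [[ 1.02470361 -2.38896402]
 [-1.28605289 -2.10541599]
 [-1.82927799  2.57963436]
 [ 2.09062727  1.91474565]]
L [0.54717986 0.33649522]
M [0.50691813 0.2877203 ]
R [0.50252786 0.23590596]
R+ [0.53839933 0.23286655]
L [0.52768731 0.33778117] [0.52924412 0.33801493]
M [0.52720025 0.28704403] [0.52485386 0.28620059]
R [0.5229031  0.23492254] [0.52046359 0.23438625]
mug rim [0.63395581 0.28835588 0.095     ] [0.67383098 0.32929    0.095     ] mug base left [0.62022408 0.29362766 0.05      ]
```

Emit:
{"name": "carry_out", "arguments": {"rows": [[0,0,0.027,0.292,0.11,0.2,1],[0,0,0.027,0.292,0.11,0.4,1],[0,0,0.027,0.292,0.11,0.52,1],[0,0,0.027,0.292,0.11,0.52,1],[0,0,0.027,0.292,0.11,0.52,1]]}}

```text
t: 1.95
tool_pos: [0.5431, 0.3338, 0.0676]
tool_rot: [-2.312, -2.121, 0.02]
contact_force: [-0.5, -1.5, -1.1]
opening: -0.0001
grip_force: 0.0
```

```bash
python3 - <<'E'
from station import *
import cv2,numpy as np
o=get_obs();print(o['t'],o['tool_pos'],o['tool_rot'])
print(cv2.Rodrigues(np.array(o['tool_rot']))[0].round(3))
E
```

```text
1.95 [0.54307247 0.33381198 0.06757625] [-2.31173057 -2.12136843  0.02020086]
[[ 0.086  0.996 -0.012]
 [ 0.996 -0.086 -0.006]
 [-0.007 -0.012 -1.   ]]
```

Emit:
{"name": "carry_out", "arguments": {"rows": [[0,0,0,0,0,0,1],[0,0,0,0,0,0,1],[0,0,0,0,0,0.04,1],[0,0,0,0,0,0.06,1],[0,0,0,0,0,0.08,1]]}}

```text
t: 2.45
tool_pos: [0.5473, 0.3364, 0.0516]
tool_rot: [2.313, 2.125, 0.002]
contact_force: [3.9, -1.4, 8.4]
opening: 0.0002
grip_force: 5.2
```

Emit:
{"name": "carry_out", "arguments": {"rows": [[0,0,0,0,0,0.01,1],[0,0,0,0,0,0.02,1],[0,0,0,0,0,0.03,1],[0,0,0,0,0,0.033,1],[0,0,0,0,0,0.033,1]]}}

```text
t: 2.95
tool_pos: [0.5479, 0.3369, 0.0423]
tool_rot: [2.313, 2.125, 0.003]
contact_force: [2.1, 0.7, 3.8]
opening: 0.0004
grip_force: 1.7
```

Emit:
{"name": "carry_out", "arguments": {"rows": [[0,0,0,0,0,0.005,1],[0,0,0,0,0,0.008,1],[0,0,0,0,0,0.008,1]]}}

```text
t: 3.25
tool_pos: [0.548, 0.337, 0.0417]
tool_rot: [2.313, 2.125, 0.002]
contact_force: [-1.7, -3.1, 13.2]
opening: -0.0003
grip_force: 6.7
```

Hard stop reached at 41.7 mm with 13 N. Next: lift, cross to the right rocker's near half.

Emit:
{"name": "carry_out", "arguments": {"rows": [[0,0,0,0,0,-0.155,1],[0,0,0,0,0,-0.155,1],[0,0,0,-0.17,-0.06,-0.155,1],[0,0,0,-0.347,-0.12,-0.155,1],[0,0,0,-0.347,-0.12,-0.155,1]]}}

```text
t: 3.75
tool_pos: [0.4979, 0.2326, 0.0823]
tool_rot: [-2.313, -2.121, 0.011]
contact_force: [0.6, 0.2, -0.8]
opening: 0.0001
grip_force: 0.0
```

Emit:
{"name": "carry_out", "arguments": {"rows": [[0,0,0,0,0,0,1],[0,0,0,0,0,0,1],[0,0,0,0,0,0,1]]}}

```text
t: 4.05
tool_pos: [0.5029, 0.237, 0.0858]
tool_rot: [-2.313, -2.126, -0.001]
contact_force: [0.2, 0.1, -0.3]
opening: -0.0003
grip_force: 0.0
```

```bash
python3 - <<'E'
from station import *
import cv2
d=get_image('scene')
cv2.imwrite('pics/c2.png',cv2.resize(d['img'][120:210,240:345],None,fx=6,fy=6,interpolation=cv2.INTER_CUBIC))
E
```

```text
(no output)
```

View pics/c2.png

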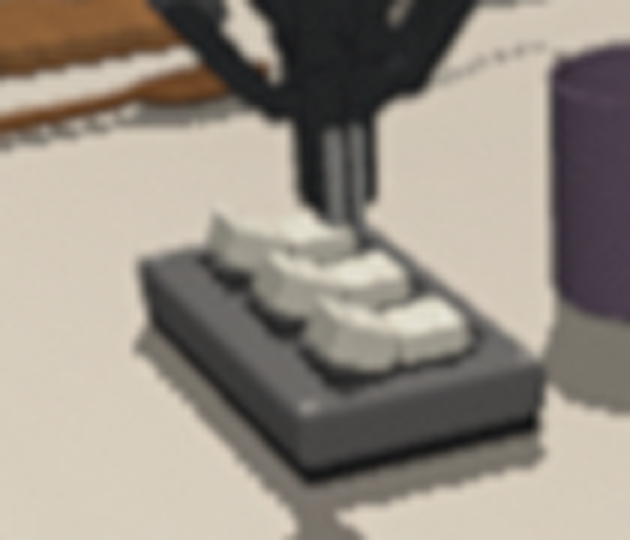

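The left rocker now matches the other two (on), and the tip is above the right rocker's near half. Pressing down.

Emit:
{"name": "carry_out", "arguments": {"rows": [[0,0,0,0,0,0.05,1],[0,0,0,0,0,0.09,1],[0,0,0,0,0,0.11,1],[0,0,0,0,0,0.12,1],[0,0,0,0,0,0.13,1]]}}

```text
t: 4.6
tool_pos: [0.5016, 0.2361, 0.0458]
tool_rot: [-2.312, -2.125, 0.003]
contact_force: [-3.1, 0.4, 4.8]
opening: 0.0002
grip_force: 2.0
```

Emit:
{"name": "carry_out", "arguments": {"rows": [[0,0,0,0,0,0.01,1],[0,0,0,0,0,0.02,1],[0,0,0,0,0,0.026,1],[0,0,0,0,0,0.026,1],[0,0,0,0,0,0.026,1]]}}

```text
t: 5.1
tool_pos: [0.502, 0.2362, 0.0416]
tool_rot: [-2.312, -2.125, 0.004]
contact_force: [-11.9, -3.5, 22.7]
opening: -0.0
grip_force: 11.3
```

Hard stop reached (22.7 N). I'll lift, back off to the right, and check from the wrist.

Emit:
{"name": "carry_out", "arguments": {"rows": [[0,0,0,0,0,-0.15,1],[0,0,0,0,0,-0.3,1],[0,0,0,0,0,-0.45,1],[0,0,0,0,0,-0.6,1],[0,0,0,0,0,-0.6,1]]}}

```text
t: 5.6
tool_pos: [0.5064, 0.2371, 0.2269]
tool_rot: [2.309, 2.121, 0.021]
contact_force: [0.1, 0.9, 0.7]
opening: 0.0002
grip_force: 0.0
```

Emit:
{"name": "carry_out", "arguments": {"rows": [[0,0,0,0,0,0,1],[0,0,0,0,0,0,1],[0,0,0,0,0,0,1]]}}

```text
t: 5.9
tool_pos: [0.5012, 0.2355, 0.216]
tool_rot: [-2.312, -2.124, 0.006]
contact_force: [0.7, 0.1, -0.9]
opening: 0.0
grip_force: 0.0
```

```bash
python3 - <<'E'
from station import *
import cv2,numpy as np
a=get_image('wrist')['img'][0:200,200:420];b=get_image('scene')['img'][140:210,250:345]
h=lambda i:cv2.resize(i,(390,int(390*i.shape[0]/i.shape[1])),interpolation=cv2.INTER_CUBIC)
a,b=h(a),h(b);b=cv2.copyMakeBorder(b,0,a.shape[0]-b.shape[0],0,0,0)
cv2.imwrite('pics/f.png',np.hstack([a,b]))
E
```

```text
(no output)
```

View pics/f.png

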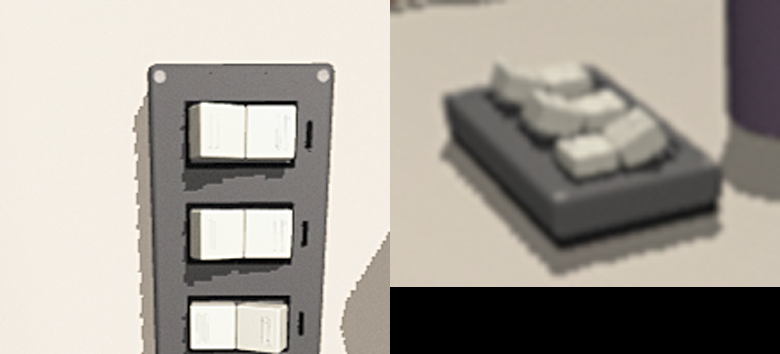

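Left and middle are on and right is off; the robot is clear of everything.

```bash
python3 -c "from station import *;print(finish_job())"
```

```text
the job is handed in; nothing more can be done
None
```

The three-rocker box is set to on, on, off from left to right (left and right rockers pressed to their stops, middle left on), and the job was handed in about 6 s into the 34 s limit with the arm clear.

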